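# Gauge a tube foot against the flip stop

### The job

Flip the stop leaf all the way down in front of the fence. Then push the aluminium foot flush against the fence and slide it along until its end butts against the leaf, and hold it there for about a second, pressed gently against both fence and leaf (5 to 10 N on each, never 20). Let go and flip the leaf right up again, leaving the foot lying exactly where it was gauged and the other things undisturbed.

Things in the scene. Friction and masses are not known exactly. Their poses are not given: they have to be found in the camera images.
- station: fixed gauging station: steel base plate 320 x 360 mm, top 10 mm above the bench, that carries the fence along its far side. Origin at bench height under the fence's front face, middle of its length; +x points from the plate through the fence (away from the robot), +y along the fence towards the stop, z up. The plate fills x -260 to 60 mm, y -180 to 180 mm.
- fence: fixed straight aluminium fence, 30 (x) x 360 (y) mm, from 10 to 40 mm above the bench; origin and axes as the station's, its front face at x = 0 looks towards the robot. The slightest shift would spoil it: no push over 20 N.
- saddle: fixed dark steel saddle that carries the flip stop, 50 mm long (y), clamped over the fence at y 65 to 100 mm of the station; axes as the station's, origin at bench height under the fence's front face at the middle of the leaf's thickness. Its cheeks reach 69 mm above the bench. The saddle and all it carries count as the stop; its adjustment would be lost by a push over 20 N.
- leaf_hinge (a point): the hinge axis of the leaf, on the saddle: 27 mm behind (+x) the fence's front face, 60 mm above the bench; the axis runs along the station's y.
- leaf (a joint): angle of the leaf, rad: 0 = fully down (level, hard stop), 1.57 = straight up, 1.9 = leaning back (hard stop). The hinge is stiff (0.22 N m) and the leaf stays where it is left.
- leaf_grip (a point): point on the leaf 95 mm from the hinge axis, in the middle of the arm, a good place to pinch its two sides (along y): the aluminium arm is 14 mm wide (y), 12 mm thick and reaches 112 mm from the hinge. Pinched along y from above, it can turn between the fingers as they follow the arc about the hinge. It turns with the leaf; with the leaf down its axes are the station's.
- stop_face (a point): middle of the leaf's stopping face, which looks to -y: the side of a plate 14 mm thick under the arm, 35 to 77 mm from the hinge. With the leaf down, the face lies 8 to 50 mm in front of the fence, from 13 mm above the bench up to the arm, this point 24 mm above the bench. Its y is always the hinge axis's direction, 7 mm to the -y side of the leaf's middle plane.
- foot: loose aluminium tube foot, 0.3 to 0.6 kg: flange 90 (x) x 130 (y) x 14 mm with an upright square stub 26 x 26 mm in its middle (sides along x and y), top 66 mm above its underside. Origin: centre of its underside. It starts on the base plate in front of the fence, turned a little, its +y end 35 to 115 mm short of the stop. Gauged: origin 45 mm in front of the fence, 65 mm to the -y side of the stopping face.
- foot_end (a point): middle of the foot's +y end face, which goes to the stop: 65 mm from the foot's origin, 7 mm above its underside. Sliding on the plate and along the fence the foot drags with some 2 to 8 N that do not reach the stop: count only the rise over that drag. Pushed high on the stub it tips, so hold it low.
- collar: bystander: loose steel pipe collar, 52 mm across, 20 mm high, lying on the base plate's near right part; origin under its middle
- boss: bystander: loose dark steel clamp block 34 x 40 x 22 mm with a thumb screw, lying on the base plate's near left part; origin under its middle
- wrench: bystander: loose 170 mm wrench on the bench, right of the station
- jar: bystander: loose jar, 56 mm across, 70 mm high, left of the station
There are look-alikes about, which are no part of the job. What is shaped like the foot but blue or yellow is not meant.

How it is judged:
On the way, in this order (a step that is already met when the one before it is completed fails the run):
1. the leaf is fully down (within 0.03 rad of its stop) (value of joint leaf below 0.03 rad), for 0.2 s.
2. with the leaf down, the foot is flush with the fence and its end on the leaf, pressed on each with 2 to 13 N, for 0.5 s (value of joint leaf below 0.05 rad and contact force between foot and saddle between 2 and 13 N and contact force between foot and fence between 2 and 13 N and x of foot in the frame of station above -0.047 m and z of foot in the frame of station between 0.008 and 0.012 m and angle between the y axis of foot and the y axis of station, either way round below 0.03 rad and angle between foot's own z axis and vertical below 0.03 rad and y of foot_end in the frame of stop_face between -0.0015 and 0.0015 m), for 0.5 s.
At the end, for the whole second after the job is handed in: The leaf is up (over 1.35 rad); the foot lies flat on the base plate at rest, flush with the fence (within 2 mm and 0.03 rad), its end within 1.5 mm of the plane of the stopping face (value of joint leaf above 1.35 rad and linear speed of foot below 0.01 m/s and x of foot in the frame of station above -0.047 m and z of foot in the frame of station between 0.008 and 0.012 m and angle between the y axis of foot and the y axis of station, either way round below 0.03 rad and angle between foot's own z axis and vertical below 0.03 rad and y of foot_end in the frame of stop_face between -0.0015 and 0.0015 m); the robot touches nothing.
It fails at once if the foot is pressed on the flip stop with over 20 N (contact force between foot and saddle above 20 N).
It fails at once if the foot is pressed on the fence with over 20 N (contact force between foot and fence above 20 N).
It fails at once if a bystander is moved over 20 mm (distance of any of collar, boss, wrench, jar from where it was at the start of the episode above 0.02 m).
It also fails if it takes over 72 s, if anything falls off the work surface, if the arm or the gripper's body presses on something with over 40 N, if the wrist force passes 120 N, or if a joint passes its speed limit or range.

### The arm

A 7-joint arm with a two-finger parallel gripper is mounted at the origin on the work surface. World frame = base frame: x ahead of the robot, y to its left, z up, the work surface at z = 0. Lengths are in m, angles in rad, forces in N, time in s.
With the tool pointing down it reaches from about 0.4 to 0.85 m from the base axis. Payload 4.5 kg.
Tool frame: the origin (TCP) lies between the finger pads; the fingertips stand 14 mm ahead of it and the grasp point (between the pads) lies 5 mm behind it; x points along the fingers, z is the direction in which the jaws open and shut, and the axes are right-handed (so a half turn about x gives the same grasp; the last joint's range is limited). The gripper opens to 88 mm and grips with 3 to 60 N. Pads are 18 mm wide; open, the fingers measure 123 mm over their backs; the gripper's body (75 mm by 187 mm) begins 45 mm behind the grasp point.
Start: joints at [1.292, 0.689, -0.195, 1.565, 0.157, 0.902, -0.215], TCP at [0.192, -0.595, 0.253] pointing down, gripper open.
Joint ranges: [-3.01, 3.01], [-0.46, 2.08], [-1.47, 1.51], [0.13, 2.56], [-1, 4.14], [0.04, 2.09], [-2.66, 2.66]. Speed limits (rad/s): [2.57, 2.57, 3.14, 3.14, 3.14, 3.14, 3.14].

### API

Orientations are given as a unit quaternion [x, y, z, w].
In Python, from plant import r, cams gives the robot as it stands.
- The arm moves only by the tool apply_moves, never from a script. Its arguments are lists of equal length, an entry for each row: "travel": the shift along the world's x, y, z in cm, a list of three; "roll": the turn about the world's z in degrees; "gripper": the finger opening in cm, from 0 to 8.81. In form: {"travel": [[x, y, z], ...], "roll": [roll, ...], "gripper": [gripper, ...]}. A call has exactly 8 rows; each row is the pose to reach, as a shift and turn from the pose commanded when the call began; what a row does not reach only later rows make up. A row lasts 1/12 s, in which the tool goes at most 41.7 mm and 7.16 degrees, less where a joint would pass 70% of its speed; a pose out of reach is approached as far as the arm can. A call with a gripper value outside its range is refused whole. The fingers move at their own pace and stop on an object; "newtons" is the grip in N (left out, the last holds). Time passes only in rows, so rows that repeat a pose let the fingers close, or fill a call up. It gives the time, the measured TCP pose, the force and the opening at its end, in the units of the state.
- r.get_state(): the state, without advancing time (a new reading comes with each control period).
- cams.snapshot(name): name is "side" or "top" or "wrist"; returns a dict with "image" (400x640x3 uint8, red, green, blue), "fx", "fy", "cx", "cy" (pixels), "R" (3x3) and "t" (3): a world point X has camera coordinates R X + t. Camera axes: x right, y down, z forward; pixel columns grow to the right and rows downward; lengths in m; the calibration is good to about 2 mm. A picture is of the moment at which its call begins. There is no depth.
- r.finish_job(): hands the job in, once; it reports no verdict.
The state is a dict: "clock": time; "q": joint angles; "qd": joint speeds; "joint_torque": joint torques, N m; "tool_pos": TCP position; "eef_rot": TCP orientation; "contact_force": force on the tool from outside, world axes, zero at the start; "moment": the same for the moment, N m; "opening": opening from 0.0 (shut) to 1.0 (fully open).
Only numpy, scipy, OpenCV 4.12 (cv2) and the standard library are available. Lean on these libraries where they do the work, as an engineer would, in place of code of your own. Each camera call takes 0.05 s, during which the arm holds its last target. There are 200 camera calls.

## Working session

There is one attempt and no reset: what is moved stays moved. The work goes in short steps, Python scripts to look and compute and a tool call to move; the robot and the scene stay as the last step left them, time stands still between calls to the robot, and variables do not carry over. Pictures are saved under pics/ and viewed, about 8 in all and at most 12, crops included, and the job is handed in when it is done.

Besides the shell and the picture viewer there is one more tool, called after ">>>" by a JSON object that holds its "method" and its "body", one argument or row to a line. apply_moves: Moves the arm, as the interface text tells. Its arguments: {"type":"object","properties":{"travel":{"type":"array","items":{"type":"array","items":{"type":"number"}}},"roll":{"type":"array","items":{"type":"number"}},"gripper":{"type":"array","items":{"type":"number"}},"newtons":{"type":"number"}},"required":["travel","roll","gripper"]}

```bash
mkdir -p pics; ls; python3 - <<'E'
from plant import r,cams
import cv2,numpy as np,json
s=r.get_state(); print({k:np.round(v,3).tolist() for k,v in s.items()})
for n in ("top","side"):
    d=cams.snapshot(n); cv2.imwrite(f"pics/{n}0.png",d["image"][:,:,::-1]); 
    np.savez(f"{n}0.npz",**d)
    print(n,d["fx"],d["cx"],d["cy"],np.round(d["R"],3).tolist(),np.round(d["t"],3), np.round(-d["R"].T@d["t"],3))
E
```

```text
pics
{'clock': 0.0, 'q': [1.292, 0.69, -0.195, 1.566, 0.157, 0.902, -0.215], 'qd': [0.0, 0.001, -0.0, 0.001, 0.0, 0.0, -0.001], 'joint_torque': [-0.0, -52.755, -1.267, -15.343, -0.053, 0.007, 0.0], 'tool_pos': [0.192, -0.594, 0.252], 'eef_rot': [0.416, 0.572, -0.416, 0.571], 'contact_force': [0.068, -0.551, -0.085], 'moment': [-0.001, 0.013, -0.032], 'opening': 1.003}
top 477.36882103832016 311.7098169388021 194.19735852885577 [[-0.023, -1.0, -0.014], [-0.988, 0.024, -0.152], [0.152, 0.01, -0.988]] [-0.093  0.421  1.351] [ 0.208 -0.117  1.398]
side 380.11710560454327 327.00904141026547 197.6285466067865 [[-0.825, -0.565, 0.018], [-0.434, 0.613, -0.66], [0.361, -0.552, -0.751]] [0.305 0.301 0.977] [0.029 0.527 0.927]
```

View pics/top0.png

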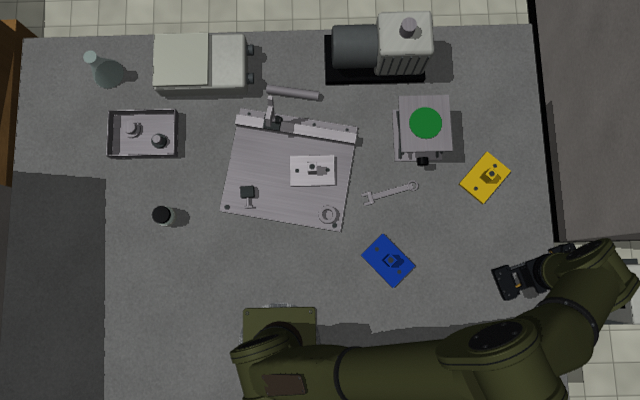

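View pics/side0.png

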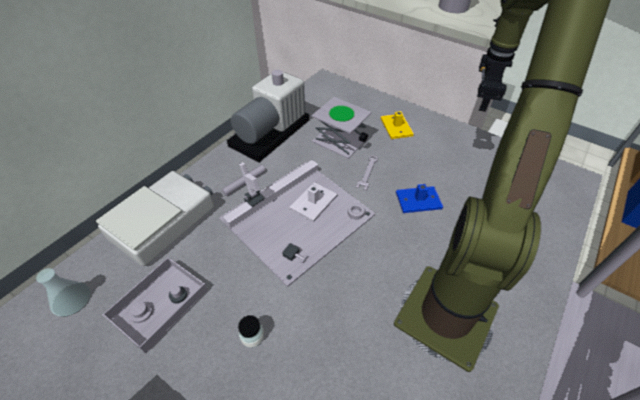

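```bash
python3 - <<'E'
import cv2,numpy as np
t=cv2.imread("pics/top0.png")[75:245,205:435]; s=cv2.imread("pics/side0.png")[145:290,205:405]
a=cv2.resize(t,(690,510)[:2] if 0 else (800//2*1,296),interpolation=cv2.INTER_CUBIC)
a=cv2.resize(t,None,fx=3.4,fy=3.4,interpolation=cv2.INTER_CUBIC)
cv2.imwrite("pics/tz.png",a); print(a.shape)
E
cat > h.py <<'E'
import numpy as np
def load(n): return np.load(n+".npz")
def cast(d,u,v,z):
    d_=np.array([(u-d["cx"])/d["fx"],(v-d["cy"])/d["fy"],1.])
    c=-d["R"].T@d["t"]; w=d["R"].T@d_
    return c+w*(z-c[2])/w[2]
def proj(d,X):
    p=d["R"]@np.asarray(X)+d["t"]; return np.array([d["fx"]*p[0]/p[2]+d["cx"],d["fy"]*p[1]/p[2]+d["cy"]])
def tri(obs):
    A=np.zeros((3,3));b=np.zeros(3)
    for d,u,v in obs:
        w=d["R"].T@np.array([(u-d["cx"])/d["fx"],(v-d["cy"])/d["fy"],1.]);w/=np.linalg.norm(w)
        P=np.eye(3)-np.outer(w,w);A+=P;b+=P@(-d["R"].T@d["t"])
    return np.linalg.solve(A,b)
E
python3 - <<'E'
from h import *
d=load("top0")
for n,u,v,z in [("plate BL",220,210,.01),("plate BR",341,231,.01),("fence L",236,118,.04),("fence R",358,135,.04),("foot",313,170,.024),("leaf",270,105,.1),("collar",329,214,.03),("boss",248,190,.03)]:
    print(n,np.round(cast(d,u,v,z),3))
E
```

```text
(578, 782, 3)
plate BL [0.382 0.168 0.01 ]
plate BR [ 0.312 -0.185  0.01 ]
fence L [0.651 0.116 0.04 ]
fence R [ 0.589 -0.242  0.04 ]
foot [ 0.491 -0.108  0.024]
leaf [0.667 0.009 0.1  ]
collar [ 0.36  -0.151  0.03 ]
boss [0.436 0.083 0.03 ]
```

View pics/tz.png

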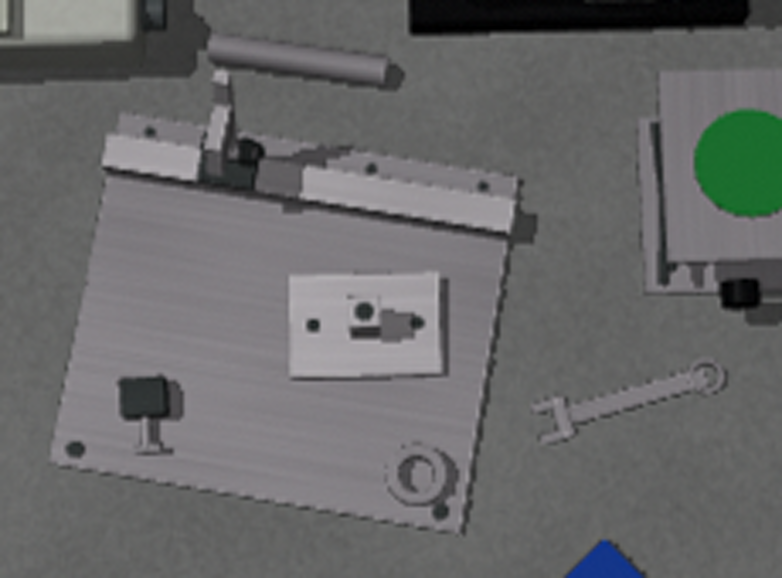

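>>> {"method": "apply_moves", "body": {
  "travel": [
    [1.6,3.2,1],
    [3.2,6.4,2],
    [4.8,9.6,3],
    [6.4,12.8,4],
    [8,16,5],
    [9.6,19.2,6],
    [11.2,22.4,7],
    [12.8,25.6,8]
  ],
  "roll": [-3.5,-7,-10.5,-14,-17.5,-21,-24.5,-28],
  "gripper": [8.8,8.8,8.8,8.8,8.8,8.8,8.8,8.8]
}}

```text
clock: 0.77
tool_pos: [0.3206, -0.3368, 0.333]
eef_rot: [-0.543, -0.454, 0.543, -0.453]
contact_force: [0.3, 0.1, 0.2]
opening: 0.997
```

>>> {"method": "apply_moves", "body": {
  "travel": [
    [1.6,3.2,1],
    [3.2,6.4,2],
    [4.8,9.6,3],
    [6.4,12.8,4],
    [8,16,5],
    [9.6,19.2,6],
    [11.2,22.4,7],
    [12.8,25.6,7]
  ],
  "roll": [0,0,0,0,0,0,0,0],
  "gripper": [8.8,8.8,8.8,8.8,8.8,8.8,8.8,8.8]
}}

```text
clock: 1.43
tool_pos: [0.4495, -0.081, 0.4044]
eef_rot: [0.543, 0.453, -0.541, 0.455]
contact_force: [-0.2, -0.7, -0.5]
opening: 0.999
```

```bash
python3 - <<'E'
from plant import r,cams
import cv2,numpy as np
s=r.get_state(); print({k:np.round(v,3).tolist() for k,v in s.items() if k in("clock","q","tool_pos","eef_rot","contact_force")})
d=cams.snapshot("wrist"); cv2.imwrite("pics/wrist1.png",d["image"][:,:,::-1]); np.savez("wrist1.npz",**d)
print(d["fx"],np.round(d["R"],3).tolist(),np.round(-d["R"].T@d["t"],3))
E
```

```text
{'clock': 1.433, 'q': [0.204, 0.282, -0.172, 1.81, 0.055, 1.051, -1.735], 'tool_pos': [0.45, -0.081, 0.404], 'eef_rot': [0.543, 0.453, -0.541, 0.455], 'contact_force': [-0.224, -0.665, -0.454]}
316.0524367089649 [[-0.174, -0.985, -0.001], [-0.952, 0.168, 0.254], [-0.25, 0.046, -0.967]] [ 0.515 -0.093  0.538]
```

View pics/wrist1.png

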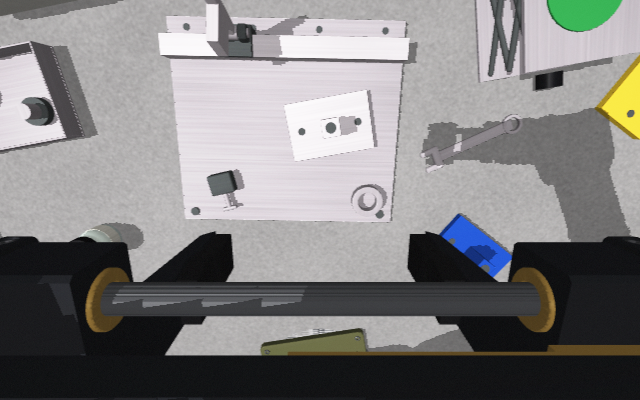

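```bash
python3 - <<'E'
from h import *
import cv2
d=load("wrist1"); im=d["image"]; g=cv2.cvtColor(im,cv2.COLOR_RGB2GRAY).astype(float)
# fence front top edge: strongest bright->dark transition per column, rows 50..66
def edge(cols,lo,hi,sgn):
    P=[]
    for c in cols:
        gr=sgn*np.diff(cv2.GaussianBlur(g,(1,3),0)[lo:hi,c]); k=int(gr.argmax())
        if 0<k<len(gr)-1:
            a,b,e=gr[k-1:k+2]; k=k+.5*(a-e)/(a-2*b+e+1e-9)
        P.append((c,lo+k+.5))
    return np.array(P)
P=edge(list(range(262,400)),48,68,-1)
X=np.array([cast(d,u,v,.04)[:2] for u,v in P])
vx,vy,x0,y0=cv2.fitLine(X.astype(np.float32),cv2.DIST_HUBER,0,.01,.01).ravel()
if vy<0:vx,vy=-vx,-vy
print("fence front dir",vx,vy,"yaw deg",np.degrees(np.arctan2(-vx,vy)),"pt",x0,y0, "res",np.abs((X-[x0,y0])@[vy,-vx]).mean())
# other corners
for n,u,v,z in [("BL",185,221,.01),("BR",392,222,.01),("TLf",159,54,.04),("TRf",408,61,.04),("foot a",284,104,.024),("b",368,90,.024),("c",377,146,.024),("d",297,162,.024)]:
    print(n,np.round(cast(d,u,v,z),4))
m=(g>215).astype(np.uint8);m[:75]=0;m[:, :270]=0; m[170:]=0;m[:,390:]=0
c=max(cv2.findContours(cv2.morphologyEx(m,cv2.MORPH_OPEN,np.ones((3,3))),0,1)[0],key=cv2.contourArea)
R=cv2.minAreaRect(c);B=cv2.boxPoints(R);W=np.array([cast(d,u,v,.024) for u,v in B])
print(R,np.round(W,4).tolist(),"ctr",W.mean(0),[np.linalg.norm(W[i]-W[i-1]) for i in range(4)])
t=cv2.resize(im[0:175,150:420],None,fx=2.95,fy=2.95,interpolation=cv2.INTER_CUBIC);cv2.imwrite("pics/wz.png",t[:,:,::-1])
E
```

```text
fence front dir 0.19419771 0.9809624 yaw deg -11.19786 pt 0.5921381 -0.12118435 res 0.00017323936354098676
BL [0.3795 0.1734 0.01  ]
BR [ 0.3143 -0.185   0.01  ]
TLf [0.6409 0.1235 0.04  ]
TRf [ 0.5683 -0.2319  0.04  ]
foot a [ 0.5418 -0.0397  0.024 ]
b [ 0.5394 -0.1714  0.024 ]
c [ 0.4522 -0.174   0.024 ]
d [ 0.4492 -0.0422  0.024 ]
((322.4999694824219, 121.99998474121094), (104.99998474121094, 93.99998474121094), 0.0) [[0.4456, 0.0037, 0.024], [0.587, -0.0273, 0.024], [0.5591, -0.1848, 0.024], [0.4156, -0.1659, 0.024]] ctr [ 0.50183521 -0.09357845  0.024     ] [np.float64(0.1721927382299786), np.float64(0.14469497980038576), np.float64(0.15998372779183515), np.float64(0.14465903088992527)]
```

View pics/wz.png

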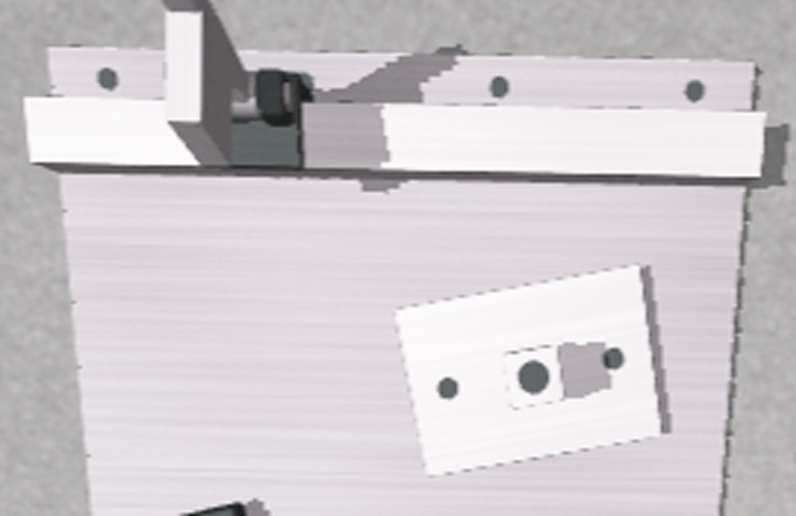

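```bash
python3 - <<'E'
from h import *
d=load("wrist1")
a=np.radians(-11.1);X=np.array([np.cos(a),np.sin(a)]);Y=np.array([-np.sin(a),np.cos(a)]);O=np.array([.6046,-.0542])
def st(p):q=p[:2]-O;return np.round([q@X,q@Y,p[2]],4)
for u,v in [(207,41.3),(218,41.3),(206.5,4.2),(218.5,4.2)]:
    for z in (.095,.137): print(u,v,z,st(cast(d,u,v,z)))
for n,u,v in [("saddle R front",252.5,56),("saddle L?",229,56)]: print(n,st(cast(d,u,v,.04)),st(cast(d,u,v,.069)))
# predicted pixels for straight-up leaf hypotheses at y=y0
import itertools
for th in (1.45,1.57,1.7,1.9):
    o=[]
    for rad,dn in ((35,47),(77,47),(112,6),(112,-6)):
        x=27-rad*np.cos(th)-dn*np.sin(th); z=60+rad*np.sin(th)-dn*np.cos(th)
        w=np.append(O+X*x/1e3+Y*.083,z/1e3); o.append(np.round(proj(d,w),1).tolist())
    print(th,o, [np.round(proj(load("top0"),w),1).tolist()])
print(st(np.array([.4957,-.1068,.024])))
E
```

```text
207 41.3 0.095 [0.0085 0.0921 0.095 ]
207 41.3 0.137 [1.00e-04 7.81e-02 1.37e-01]
218 41.3 0.095 [0.0088 0.078  0.095 ]
218 41.3 0.137 [0.0003 0.0653 0.137 ]
206.5 4.2 0.095 [0.0509 0.0896 0.095 ]
206.5 4.2 0.137 [0.0384 0.0759 0.137 ]
218.5 4.2 0.095 [0.0512 0.0747 0.095 ]
218.5 4.2 0.137 [0.0387 0.0623 0.137 ]
saddle R front [0.0012 0.0455 0.04  ] [-0.0036  0.0396  0.069 ]
saddle L? [0.0006 0.0797 0.04  ] [-0.0041  0.0719  0.069 ]
1.45 [[217.2, 69.2], [206.5, 68.8], [190.8, 26.2], [189.2, 13.1]] [[262.1, 105.8]]
1.57 [[215.6, 65.4], [204.1, 59.9], [189.1, 11.5], [188.1, -1.5]] [[263.0, 101.0]]
1.7 [[213.8, 60.6], [201.7, 49.4], [187.9, -4.3], [187.5, -16.9]] [[264.1, 96.2]]
1.9 [[211.4, 51.9], [198.7, 31.8], [187.6, -27.4], [188.1, -38.5]] [[265.8, 89.5]]
[-0.0967 -0.0726  0.024 ]
```

>>> {"method": "apply_moves", "body": {
  "travel": [
    [3,1.2,-2],
    [6,2.4,-4],
    [9,3.6,-6],
    [12,4.8,-8],
    [15,6,-10],
    [18,7.2,-12],
    [21.5,8.5,-14.4],
    [21.5,8.5,-14.4]
  ],
  "roll": [-1,-1,-1,-1,-1,-1,-1,-1],
  "gripper": [6,6,6,6,6,6,6,6]
}}

```text
clock: 2.15
tool_pos: [0.6648, 0.0059, 0.2514]
eef_rot: [-0.544, -0.453, 0.546, -0.448]
contact_force: [0.4, 1.6, 0.0]
opening: 0.679
```

```bash
python3 - <<'E'
from plant import r,cams
import cv2,numpy as np
o=[]
for n in("wrist","top"):
    d=cams.snapshot(n); np.savez(n+"2.npz",**d); o.append(d["image"])
t=cv2.resize(o[1][70:150,230:330],(400,320),interpolation=cv2.INTER_CUBIC)
w=cv2.resize(o[0],(400,250)); 
im=np.zeros((575,640,3),np.uint8); im[:400]=o[0]; im=np.vstack([o[0][:330],np.zeros((260,640,3),np.uint8)]); im[330:586,:320]=cv2.resize(t,(320,256))
s=cams.snapshot("side"); np.savez("side2.npz",**s); im[330:586,320:]=cv2.resize(s["image"][130:258,200:360],(320,256),interpolation=cv2.INTER_CUBIC)
cv2.imwrite("pics/c2.png",im[:,:,::-1]); print(r.get_state()["tool_pos"])
E
```

```text
[0.66256891 0.00185873 0.2578947 ]
```

View pics/c2.png

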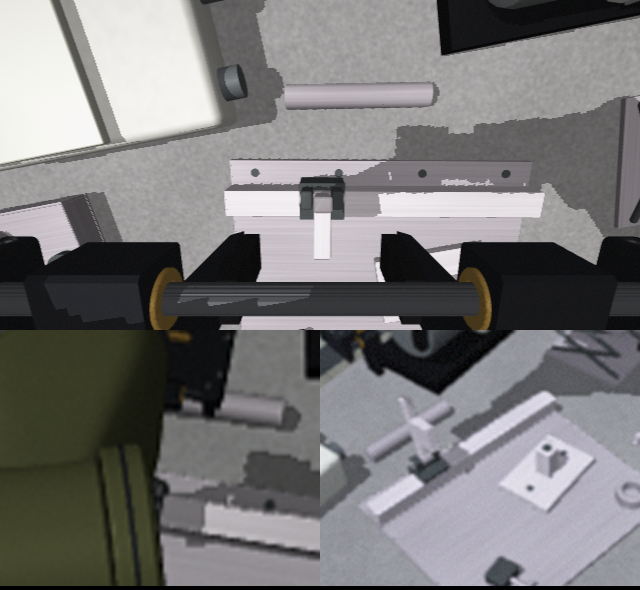

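```bash
python3 - <<'E'
from h import *
d=load("wrist2")
a=np.radians(-11.1);X=np.array([np.cos(a),np.sin(a)]);Y=np.array([-np.sin(a),np.cos(a)]);O=np.array([.6046,-.0542])
def st(p):q=p[:2]-O;return np.round([q@X,q@Y,p[2]],4)
print(-d["R"].T@d["t"], st(np.array([.6626,.0019,0])))
for u,v,z in [(225,216,.04),(542,216,.04),(344,217,.069),(300,217,.069),(314,259,.145),(330,259,.145),(314,210,.145),(330,210,.145),(314.5,192,.17),(331,192,.17)]: print(u,v,st(cast(d,u,v,z)))
for th in (1.6,1.7,1.8,1.9):
    o=[]
    for rad,dn in ((77,47),(77,6),(112,6),(112,-6)):
        x=27-rad*np.cos(th)-dn*np.sin(th); z=60+rad*np.sin(th)-dn*np.cos(th)
        w=np.append(O+X*x/1e3+Y*.069,z/1e3); o.append(np.round(proj(d,w),1).tolist())
    print(th,o)
for rr in (load("side2"),):
    print(tri([(d,322,259),]+[(d,322,259)]) if 0 else "")
E
```

```text
[ 0.73140268 -0.00692372  0.38392892] [0.0461 0.0662 0.    ]
225 216 [-0.0004  0.1801  0.04  ]
542 216 [ 0.0018 -0.1828  0.04  ]
344 217 [0.009  0.0459 0.069 ]
300 217 [0.0087 0.0921 0.069 ]
314 259 [-0.0021  0.0758  0.145 ]
330 259 [-0.002   0.0626  0.145 ]
314 210 [0.0403 0.0758 0.145 ]
330 210 [0.0404 0.0631 0.145 ]
314.5 192 [0.0613 0.0749 0.17  ]
331 192 [0.0614 0.0634 0.17  ]
1.6 [[322.1, 272.1], [322.4, 226.9], [322.6, 242.5], [322.8, 226.7]]
1.7 [[322.2, 265.9], [322.5, 218.0], [322.8, 227.8], [322.9, 211.3]]
1.8 [[322.2, 258.5], [322.5, 208.9], [322.9, 212.4], [323.0, 195.4]]
1.9 [[322.3, 250.0], [322.6, 199.5], [323.0, 196.6], [323.0, 179.7]]
```

>>> {"method": "apply_moves", "body": {
  "travel": [
    [0.3,0.2,-3.5],
    [0.3,0.2,-7],
    [0.3,0.2,-11],
    [0.3,0.2,-11],
    [0.3,0.2,-11],
    [0.3,0.2,-11],
    [0.3,0.2,-11],
    [0.3,0.2,-11]
  ],
  "roll": [0,0,0,0,0,0,0,0],
  "gripper": [6,6,6,6,0,0,0,0],
  "newtons": 20
}}

```text
clock: 2.97
tool_pos: [0.668, 0.0041, 0.152]
eef_rot: [0.547, 0.448, -0.545, 0.45]
contact_force: [-0.4, 1.0, 0.5]
opening: 0.404
```

>>> {"method": "apply_moves", "body": {
  "travel": [
    [0,0,0],
    [0,0,0],
    [0,0,0],
    [0,0,0],
    [0,0,0],
    [0,0,0],
    [0,0,0],
    [0,0,0]
  ],
  "roll": [0,0,0,0,0,0,0,0],
  "gripper": [0,0,0,0,0,0,0,0]
}}

```text
clock: 3.63
tool_pos: [0.6666, 0.0042, 0.1493]
eef_rot: [0.546, 0.449, -0.546, 0.45]
contact_force: [-0.7, -1.2, 5.0]
opening: 0.16
```

>>> {"method": "apply_moves", "body": {
  "travel": [
    [-1.03,0.2,0.2],
    [-2.08,0.4,0.25],
    [-3.13,0.6,0.2],
    [-4.16,0.8,0],
    [-5.18,1.0,-0.3],
    [-6.15,1.18,-0.7],
    [-7.06,1.36,-1.2],
    [-7.92,1.53,-1.8]
  ],
  "roll": [0,0,0,0,0,0,0,0],
  "gripper": [0,0,0,0,0,0,0,0]
}}

```text
clock: 4.3
tool_pos: [0.5894, 0.0193, 0.1316]
eef_rot: [0.548, 0.448, -0.544, 0.451]
contact_force: [4.0, -1.7, 0.2]
opening: 0.158
```

>>> {"method": "apply_moves", "body": {
  "travel": [
    [-0.79,0.15,-0.71],
    [-1.48,0.29,-1.5],
    [-2.09,0.4,-2.37],
    [-2.6,0.5,-3.31],
    [-3.0,0.58,-4.3],
    [-3.3,0.64,-5.32],
    [-3.47,0.67,-6.37],
    [-3.53,0.68,-7.4]
  ],
  "roll": [0,0,0,0,0,0,0,0],
  "gripper": [0,0,0,0,0,0,0,0]
}}

```text
clock: 4.97
tool_pos: [0.5542, 0.0263, 0.0574]
eef_rot: [0.547, 0.448, -0.545, 0.45]
contact_force: [-0.1, -1.5, 27.5]
opening: 0.15
```

>>> {"method": "apply_moves", "body": {
  "travel": [
    [0,0,-0.2],
    [0,0,-0.4],
    [0,0,-0.4],
    [0,0,-0.4],
    [0,0,-0.4],
    [0,0,-0.4],
    [0,0,-0.4],
    [0,0,-0.4]
  ],
  "roll": [0,0,0,0,0,0,0,0],
  "gripper": [0,0,0,0,0,0,0,0]
}}

```text
clock: 5.63
tool_pos: [0.554, 0.0264, 0.0548]
eef_rot: [0.547, 0.448, -0.545, 0.45]
contact_force: [-0.7, -0.1, 19.0]
opening: 0.157
```

>>> {"method": "apply_moves", "body": {
  "travel": [
    [0,0,0.4],
    [0,0,0.4],
    [0,0,0.4],
    [0,0,3],
    [0,0,6.5],
    [-1.4,-3.3,9],
    [-2.8,-6.6,9],
    [-4.2,-10,9]
  ],
  "roll": [0,0,0,0,0,3.5,7,11],
  "gripper": [5,5,6,6,6,6,6,6]
}}

```text
clock: 6.3
tool_pos: [0.5102, -0.0739, 0.1438]
eef_rot: [0.5, 0.5, -0.498, 0.502]
contact_force: [0.2, -1.4, -0.0]
opening: 0.683
```

>>> {"method": "apply_moves", "body": {
  "travel": [
    [-1.6,-3.3,0],
    [-1.6,-3.3,0],
    [-1.6,-3.3,0],
    [-1.6,-3.3,0],
    [-1.6,-3.3,0],
    [-1.6,-3.3,0],
    [-1.6,-3.3,0],
    [-1.6,-3.3,0]
  ],
  "roll": [0,0,0,0,0,0,0,0],
  "gripper": [6,6,6,6,6,6,6,6]
}}

```text
clock: 6.97
tool_pos: [0.4942, -0.1056, 0.1426]
eef_rot: [0.5, 0.5, -0.5, 0.5]
contact_force: [-0.3, -0.3, 0.4]
opening: 0.679
```

```bash
python3 - <<'E'
from plant import r,cams
import cv2,numpy as np
o=[]
d=cams.snapshot("wrist"); np.savez("wrist3.npz",**d)
s=cams.snapshot("side"); np.savez("side3.npz",**s)
im=np.vstack([d["image"][:340],np.zeros((256,640,3),np.uint8)]); im[340:,:400]=cv2.resize(s["image"][130:258,200:400],(400,256),interpolation=cv2.INTER_CUBIC)
cv2.imwrite("pics/c3.png",im[:,:,::-1]); s=r.get_state();print(s["clock"],s["tool_pos"],s["contact_force"],s["eef_rot"])
E
```

```text
7.0667 [ 0.49400673 -0.10604849  0.1427004 ] [-0.63450223  0.19880642 -0.14875474] [ 0.50010464  0.49992007 -0.50008648  0.49988878]
```

View pics/c3.png

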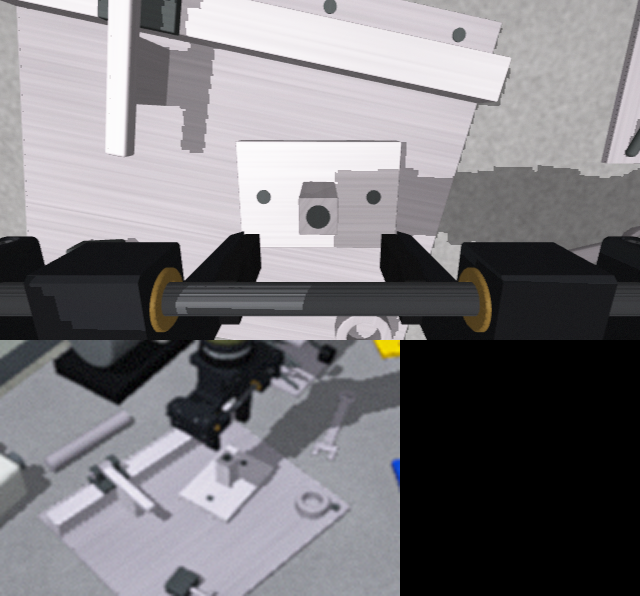

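```bash
python3 - <<'E'
from h import *
d=load("wrist3")
a=np.radians(-10.95);X=np.array([np.cos(a),np.sin(a)]);Y=np.array([-np.sin(a),np.cos(a)]);O=np.array([.605,-.0542])
def st(p):q=p[:2]-O;return np.round([q@X,q@Y,p[2]],4)
for n,u,v,z in [("stub top",317,216,.076),("flTL",237,142,.024),("flTR",400,142,.024),("leaf tipL",106,152,.066),("leaf tipR",132,155,.066),("fenceR",509,58,.04),("fence@",190,37,.04),("fence end bot",497,104,.01)]:
    p=cast(d,u,v,z);print(n,np.round(p,4),st(p))
E
```

```text
stub top [ 0.4959 -0.1035  0.076 ] [-0.0977 -0.0691  0.076 ]
flTL [ 0.54   -0.0401  0.024 ] [-0.0665  0.0015  0.024 ]
flTR [ 0.5402 -0.1683  0.024 ] [-0.042  -0.1243  0.024 ]
leaf tipL [0.5369 0.036  0.066 ] [-0.084   0.0756  0.066 ]
leaf tipR [0.5349 0.0191 0.066 ] [-0.0827  0.0587  0.066 ]
fenceR [ 0.5988 -0.2356  0.04  ] [ 0.0284 -0.1793  0.04  ]
fence@ [ 0.6118 -0.017   0.04  ] [-0.0004  0.0378  0.04  ]
fence end bot [ 0.5693 -0.2478  0.01  ] [ 0.0017 -0.1969  0.01  ]
```

>>> {"method": "apply_moves", "body": {
  "travel": [
    [0.15,0.15,-3.5],
    [0.15,0.15,-7],
    [0.15,0.15,-9.9],
    [0.15,0.15,-9.9],
    [0.15,0.15,-9.9],
    [0.15,0.15,-9.9],
    [0.15,0.15,-9.9],
    [0.15,0.15,-9.9]
  ],
  "roll": [0,0,0,0,0,0,0,0],
  "gripper": [6,6,6,6,4,2,2,2],
  "newtons": 15
}}

```text
clock: 7.73
tool_pos: [0.4958, -0.1052, 0.0447]
eef_rot: [0.501, 0.499, -0.5, 0.5]
contact_force: [0.1, -0.6, -0.3]
opening: 0.404
```

>>> {"method": "apply_moves", "body": {
  "travel": [
    [0,0,0],
    [0,0,0],
    [0,0,0],
    [0,0,0],
    [0,0,0],
    [0,0,0],
    [0,0,0],
    [0,0,0]
  ],
  "roll": [0,0,0,0,0,0,0,0],
  "gripper": [1,1,1,1,1,1,1,1]
}}

```text
clock: 8.4
tool_pos: [0.4958, -0.105, 0.0445]
eef_rot: [0.501, 0.499, -0.5, 0.5]
contact_force: [-0.4, 0.5, 6.1]
opening: 0.292
```

>>> {"method": "apply_moves", "body": {
  "travel": [
    [0.5,-0.1,0],
    [1,-0.2,0],
    [1.6,-0.3,0],
    [2.2,-0.43,0],
    [2.8,-0.54,0],
    [3.4,-0.66,0],
    [4,-0.78,0],
    [4.3,-0.83,0]
  ],
  "roll": [-2,-4,-6,-8,-10,-11,-11,-11],
  "gripper": [1,1,1,1,1,1,1,1]
}}

```text
clock: 9.07
tool_pos: [0.536, -0.1133, 0.0444]
eef_rot: [-0.545, -0.45, 0.547, -0.448]
contact_force: [-7.5, 1.3, 12.5]
opening: 0.293
```

>>> {"method": "apply_moves", "body": {
  "travel": [
    [0.1,0.7,0],
    [0.3,1.4,0],
    [0.4,2.1,0],
    [0.5,2.8,0],
    [0.7,3.5,0],
    [0.8,4.2,0],
    [1,4.9,0],
    [1.1,5.6,0]
  ],
  "roll": [0,0,0,0,0,0,0,0],
  "gripper": [1,1,1,1,1,1,1,1]
}}

```text
clock: 9.73
tool_pos: [0.5496, -0.0586, 0.0444]
eef_rot: [-0.546, -0.448, 0.547, -0.45]
contact_force: [-0.7, -3.2, 7.4]
opening: 0.295
```

```bash
cat > st.py <<'E'
from plant import r
from h import *
a=np.radians(-10.95);X=np.array([np.cos(a),np.sin(a)]);Y=np.array([-np.sin(a),np.cos(a)]);O=np.array([.605,-.0542])
def st(p):q=np.array(p)[:2]-O;return np.round([q@X,q@Y,p[2]],4)
if __name__=="__main__":
    from scipy.spatial.transform import Rotation as Ro
    s=r.get_state();f=np.array(s["contact_force"]);z=Ro.from_quat(s["eef_rot"]).as_matrix()[:,2];z*=np.sign(z[1])
    print(round(s["clock"],2),"tcp st",st(s["tool_pos"]),"F st",np.round([f[:2]@X,f[:2]@Y,f[2]],1),"M",np.round(s["moment"],2),"yaw",np.degrees(np.arctan2(-z[0],z[1])).round(2),"op",s["opening"])
E
python3 st.py; python3 - <<'E'
from plant import cams
import cv2,numpy as np
d=cams.snapshot("wrist"); np.savez("wrist4.npz",**d); cv2.imwrite("pics/w4.png",d["image"][:,:,::-1])
E
```

```text
9.73 tcp st [-0.0535 -0.0149  0.0444] F st [-0.  -3.3  7.4] M [-0.57  0.28  0.05] yaw -11.16 op 0.2950664072567764
```

View pics/w4.png

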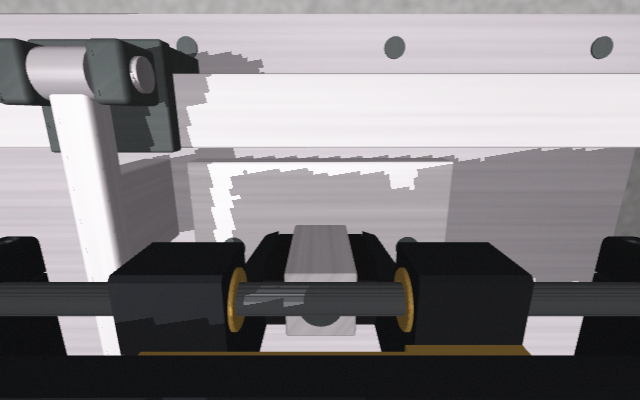

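>>> {"method": "apply_moves", "body": {
  "travel": [
    [0.1,-0.02,0.1],
    [0.2,-0.04,0.1],
    [0.3,-0.06,0.1],
    [0.4,-0.08,0.1],
    [0.5,-0.1,0.1],
    [0.55,-0.11,0.1],
    [0.6,-0.12,0.1],
    [0.6,-0.12,0.1]
  ],
  "roll": [0,0,0,0,0,0,0,0],
  "gripper": [1,1,1,1,1,1,1,1]
}}

```text
clock: 10.45
tool_pos: [0.5556, -0.0587, 0.0446]
eef_rot: [0.546, 0.449, -0.546, 0.449]
contact_force: [-0.5, 0.7, -3.6]
opening: 0.294
```

```bash
python3 st.py
```

```text
10.45 tcp st [-0.0477 -0.0138  0.0446] F st [-0.7  0.6 -3.6] M [ 0.06  0.02 -0.03] yaw -11.09 op 0.2935976709452516
```

>>> {"method": "apply_moves", "body": {
  "travel": [
    [0.03,-0.01,-0.05],
    [0.05,-0.01,-0.05],
    [0.08,-0.02,-0.05],
    [0.1,-0.02,-0.05],
    [0.12,-0.02,-0.05],
    [0.15,-0.03,-0.05],
    [0.15,-0.03,-0.05],
    [0.15,-0.03,-0.05]
  ],
  "roll": [0,0,0,0,0,0,0,0],
  "gripper": [1,1,1,1,1,1,1,1]
}}

```text
clock: 11.12
tool_pos: [0.5566, -0.0589, 0.0444]
eef_rot: [-0.546, -0.45, 0.546, -0.449]
contact_force: [-3.4, 0.7, 4.3]
opening: 0.291
```

```bash
python3 st.py
```

```text
11.12 tcp st [-0.0467 -0.0138  0.0444] F st [-3.5  0.1  4.3] M [ 0.07  0.67 -0.05] yaw -11.08 op 0.2914828437557462
```

>>> {"method": "apply_moves", "body": {
  "travel": [
    [0.02,0,0.02],
    [0.04,-0.01,0.02],
    [0.06,-0.01,0.02],
    [0.08,-0.02,0.02],
    [0.1,-0.02,0.02],
    [0.1,-0.02,0.02],
    [0.1,-0.02,0.02],
    [0.1,-0.02,0.02]
  ],
  "roll": [0,0,0,0,0,0,0,0],
  "gripper": [1,1,1,1,1,1,1,1]
}}

```text
clock: 11.78
tool_pos: [0.5577, -0.0591, 0.0444]
eef_rot: [-0.546, -0.449, 0.546, -0.449]
contact_force: [-2.8, 1.2, 1.2]
opening: 0.294
```

```bash
python3 st.py
```

```text
11.78 tcp st [-0.0455 -0.0138  0.0444] F st [-3.   0.6  1.2] M [-0.04  0.61 -0.04] yaw -11.08 op 0.2938912412704061
```

>>> {"method": "apply_moves", "body": {
  "travel": [
    [0.02,0,0],
    [0.04,-0.01,0],
    [0.06,-0.01,0],
    [0.08,-0.02,0],
    [0.1,-0.02,0],
    [0.1,-0.02,0],
    [0.1,-0.02,0],
    [0.1,-0.02,0]
  ],
  "roll": [0,0,0,0,0,0,0,0],
  "gripper": [1,1,1,1,1,1,1,1]
}}

```text
clock: 12.45
tool_pos: [0.5579, -0.059, 0.0444]
eef_rot: [-0.545, -0.45, 0.546, -0.449]
contact_force: [-5.7, 1.5, 3.0]
opening: 0.292
```

```bash
python3 st.py
```

```text
12.45 tcp st [-0.0453 -0.0137  0.0444] F st [-5.9  0.4  3. ] M [ 0.21  0.92 -0.2 ] yaw -11.07 op 0.2919065377277946
```

>>> {"method": "apply_moves", "body": {
  "travel": [
    [0,0,0],
    [0,0,0],
    [0,0,0],
    [0,0,0],
    [0,0,0],
    [0,0,0],
    [0,0,0],
    [0,0,0]
  ],
  "roll": [-0.1,-0.2,-0.2,-0.2,-0.2,-0.2,-0.2,-0.2],
  "gripper": [1,1,1,1,1,1,1,1]
}}

```text
clock: 13.12
tool_pos: [0.5579, -0.059, 0.0444]
eef_rot: [-0.546, -0.449, 0.547, -0.448]
contact_force: [-5.2, 0.8, 3.6]
opening: 0.294
```

```bash
python3 st.py
```

```text
13.12 tcp st [-0.0453 -0.0137  0.0444] F st [-5.3 -0.2  3.6] M [0.16 0.96 0.02] yaw -11.24 op 0.2944443840320149
```

>>> {"method": "apply_moves", "body": {
  "travel": [
    [0.02,0.12,0],
    [0.05,0.24,0],
    [0.07,0.36,0],
    [0.09,0.48,0],
    [0.11,0.59,0],
    [0.13,0.69,0],
    [0.15,0.78,0],
    [0.15,0.78,0]
  ],
  "roll": [0,0,0,0,0,0,0,0],
  "gripper": [1,1,1,1,1,1,1,1]
}}

```text
clock: 13.78
tool_pos: [0.5589, -0.0542, 0.0445]
eef_rot: [-0.545, -0.448, 0.549, -0.448]
contact_force: [-5.3, -4.2, 4.7]
opening: 0.294
```

```bash
python3 st.py
```

```text
13.78 tcp st [-0.0453 -0.0088  0.0445] F st [-4.5 -5.1  4.7] M [-0.51  1.09  0.05] yaw -11.37 op 0.293764457133688
```

>>> {"method": "apply_moves", "body": {
  "travel": [
    [0,0,0],
    [0,0,0],
    [0,0,0],
    [0,0,0],
    [0,0,0],
    [0,0,0],
    [0,0,0],
    [0,0,0]
  ],
  "roll": [0,0,0,0,0,0,0,0],
  "gripper": [1,1,1,1,1,1,1,1]
}}

```text
clock: 14.45
tool_pos: [0.5589, -0.0542, 0.0445]
eef_rot: [-0.546, -0.448, 0.549, -0.448]
contact_force: [-6.4, -4.1, 4.1]
opening: 0.294
```

```bash
python3 st.py;  python3 - <<'E'
from plant import cams
import cv2,numpy as np
d=cams.snapshot("wrist"); np.savez("wrist5.npz",**d); cv2.imwrite("pics/w5.png",cv2.resize(d["image"][100:260,0:480],(800,267))[:,:,::-1])
E
```

```text
14.45 tcp st [-0.0453 -0.0088  0.0445] F st [-5.4 -5.3  4.1] M [-0.49  1.04  0.11] yaw -11.37 op 0.29381522961353174
```

View pics/w5.png

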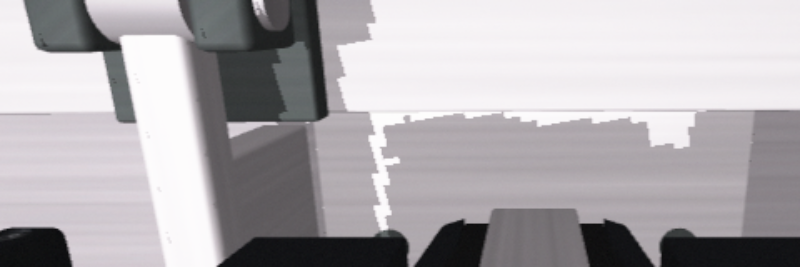

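>>> {"method": "apply_moves", "body": {
  "travel": [
    [0.01,0.05,0],
    [0.02,0.1,0],
    [0.03,0.15,0],
    [0.04,0.2,0],
    [0.04,0.2,0],
    [0.04,0.2,0],
    [0.04,0.2,0],
    [0.04,0.2,0]
  ],
  "roll": [0,0,0,0,0,0,0,0],
  "gripper": [1,1,1,1,1,1,1,1]
}}

```text
clock: 15.17
tool_pos: [0.5592, -0.0524, 0.0445]
eef_rot: [-0.545, -0.448, 0.549, -0.448]
contact_force: [-5.3, -4.1, 5.0]
opening: 0.292
```

```bash
python3 st.py; python3 - <<'E'
from st import *
d=load("wrist5")
# crop scale 800/480, offset row100
k=480/800
for n,u,v,z in [("plate lower edge near",325,120,.013),("line low",325,235,.024),("line top",318,125,.024),("arm R edge",213,150,.066),("arm L",140,150,.066)]: print(n,st(cast(d,u*k,100+v*k,z)))
E
```

```text
15.17 tcp st [-0.0453 -0.0069  0.0445] F st [-4.4 -5.   5. ] M [-0.55  1.09  0.12] yaw -11.37 op 0.29226972555280467
plate lower edge near [-0.0074  0.0568  0.013 ]
line low [-0.0417  0.0564  0.024 ]
line top [-0.0069  0.0547  0.024 ]
arm R edge [-0.0043  0.0607  0.066 ]
arm L [-0.0042  0.0765  0.066 ]
```

>>> {"method": "apply_moves", "body": {
  "travel": [
    [0.01,0.05,0],
    [0.02,0.1,0],
    [0.03,0.15,0],
    [0.04,0.2,0],
    [0.04,0.2,0],
    [0.04,0.2,0],
    [0.04,0.2,0],
    [0.04,0.2,0]
  ],
  "roll": [0,0,0,0,0,0,0,0],
  "gripper": [1,1,1,1,1,1,1,1]
}}

```text
clock: 15.83
tool_pos: [0.5596, -0.0504, 0.0445]
eef_rot: [-0.545, -0.448, 0.549, -0.448]
contact_force: [-5.8, -4.2, 4.6]
opening: 0.289
```

```bash
python3 st.py
```

```text
15.83 tcp st [-0.0453 -0.0049  0.0445] F st [-4.9 -5.2  4.6] M [-0.58  1.1   0.16] yaw -11.38 op 0.28863930617578937
```

>>> {"method": "apply_moves", "body": {
  "travel": [
    [0.01,0.03,0],
    [0.01,0.06,0],
    [0.02,0.09,0],
    [0.02,0.12,0],
    [0.02,0.12,0],
    [0.02,0.12,0],
    [0.02,0.12,0],
    [0.02,0.12,0]
  ],
  "roll": [0,0,0,0,0,0,0,0],
  "gripper": [1,1,1,1,1,1,1,1]
}}

```text
clock: 16.5
tool_pos: [0.5598, -0.0492, 0.0445]
eef_rot: [-0.545, -0.448, 0.549, -0.448]
contact_force: [-6.3, -4.3, 4.6]
opening: 0.295
```

```bash
python3 st.py
```

```text
16.5 tcp st [-0.0453 -0.0037  0.0445] F st [-5.4 -5.4  4.6] M [-0.65  1.1   0.13] yaw -11.38 op 0.2950714635291756
```

>>> {"method": "apply_moves", "body": {
  "travel": [
    [0.01,0.03,0],
    [0.01,0.06,0],
    [0.02,0.09,0],
    [0.02,0.12,0],
    [0.02,0.12,0],
    [0.02,0.12,0],
    [0.02,0.12,0],
    [0.02,0.12,0]
  ],
  "roll": [0,0,0,0,0,0,0,0],
  "gripper": [1,1,1,1,1,1,1,1]
}}

```text
clock: 17.17
tool_pos: [0.56, -0.0481, 0.0445]
eef_rot: [-0.545, -0.448, 0.549, -0.448]
contact_force: [-6.4, -5.0, 5.2]
opening: 0.297
```

```bash
python3 st.py
```

```text
17.17 tcp st [-0.0453 -0.0026  0.0445] F st [-5.3 -6.2  5.2] M [-0.7   1.13  0.08] yaw -11.38 op 0.29734250188756983
```

Possibly first touch; another 1.2 mm.

>>> {"method": "apply_moves", "body": {
  "travel": [
    [0.01,0.03,0],
    [0.01,0.06,0],
    [0.02,0.09,0],
    [0.02,0.12,0],
    [0.02,0.12,0],
    [0.02,0.12,0],
    [0.02,0.12,0],
    [0.02,0.12,0]
  ],
  "roll": [0,0,0,0,0,0,0,0],
  "gripper": [1,1,1,1,1,1,1,1]
}}

```text
clock: 17.83
tool_pos: [0.5601, -0.0481, 0.0446]
eef_rot: [-0.545, -0.447, 0.549, -0.448]
contact_force: [-7.1, -6.9, 6.0]
opening: 0.295
```

```bash
python3 st.py
```

```text
17.83 tcp st [-0.0453 -0.0025  0.0446] F st [-5.7 -8.2  6. ] M [-1.05  1.14  0.18] yaw -11.43 op 0.2950176131780757
```

>>> {"method": "apply_moves", "body": {
  "travel": [
    [0.02,0.04,-0.02],
    [0.04,0.08,-0.02],
    [0.06,0.12,-0.02],
    [0.08,0.16,-0.02],
    [0.08,0.16,-0.02],
    [0.08,0.16,-0.02],
    [0.08,0.16,-0.02],
    [0.08,0.16,-0.02]
  ],
  "roll": [0.1,0.1,0.1,0.1,0.1,0.1,0.1,0.1],
  "gripper": [1,1,1,1,1,1,1,1]
}}

```text
clock: 18.5
tool_pos: [0.5601, -0.0481, 0.0446]
eef_rot: [-0.544, -0.447, 0.55, -0.449]
contact_force: [-8.4, -9.9, 9.3]
opening: 0.296
```

```bash
python3 st.py
```

```text
18.5 tcp st [-0.0453 -0.0025  0.0446] F st [ -6.4 -11.3   9.3] M [-1.41  1.37  0.08] yaw -11.42 op 0.2956297062235608
```

>>> {"method": "apply_moves", "body": {
  "travel": [
    [0,0,0],
    [0,0,0],
    [0,0,0],
    [0,0,0],
    [0,0,0],
    [0,0,0],
    [0,0,0],
    [0,0,0]
  ],
  "roll": [0,0,0,0,0,0,0,0],
  "gripper": [1,1,1,1,1,1,1,1]
}}

```text
clock: 19.17
tool_pos: [0.5601, -0.0481, 0.0446]
eef_rot: [-0.544, -0.447, 0.55, -0.449]
contact_force: [-8.1, -9.3, 8.1]
opening: 0.296
```

>>> {"method": "apply_moves", "body": {
  "travel": [
    [0,0,0],
    [0,0,0],
    [0,0,0],
    [0,0,0],
    [0,0,0],
    [0,0,0],
    [0,0,0],
    [0,0,0]
  ],
  "roll": [0,0,0,0,0,0,0,0],
  "gripper": [1,1,1,1,1,1,1,1]
}}

```text
clock: 19.83
tool_pos: [0.5601, -0.048, 0.0446]
eef_rot: [-0.544, -0.447, 0.55, -0.449]
contact_force: [-7.6, -9.2, 8.1]
opening: 0.293
```

```bash
python3 st.py; python3 - <<'E'
from plant import cams,r
from h import *
import cv2
from scipy.spatial.transform import Rotation as R
print(R.from_quat(r.get_state()["eef_rot"]).as_matrix()[:,0].round(4))
d=cams.snapshot("wrist"); np.savez("wrist6.npz",**d); cv2.imwrite("pics/w6.png",cv2.resize(d["image"][60:260],(800,250))[:,:,::-1])
E
```

```text
19.83 tcp st [-0.0453 -0.0025  0.0446] F st [ -5.7 -10.4   8.1] M [-1.39  1.38  0.05] yaw -11.42 op 0.29302906444398935
[-0.0048 -0.007  -1.    ]
```

View pics/w6.png

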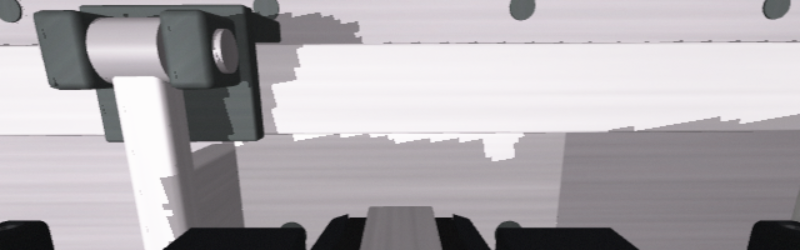

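>>> {"method": "apply_moves", "body": {
  "travel": [
    [-0.05,-0.1,0],
    [-0.1,-0.2,0],
    [-0.15,-0.3,0],
    [-0.19,-0.38,0],
    [-0.23,-0.46,0],
    [-0.26,-0.53,0.02],
    [-0.26,-0.53,0.04],
    [-0.26,-0.53,0.04]
  ],
  "roll": [0,0,0,0,0,0,0,0],
  "gripper": [1,1,1,1,1,1,1,1]
}}

```text
clock: 20.55
tool_pos: [0.5601, -0.0482, 0.0444]
eef_rot: [-0.546, -0.449, 0.547, -0.449]
contact_force: [-2.4, -2.9, -1.2]
opening: 0.293
```

```bash
python3 st.py
```

```text
20.55 tcp st [-0.0453 -0.0027  0.0444] F st [-1.9 -3.3 -1.2] M [-0.62  0.57 -0.1 ] yaw -11.21 op 0.29284921463342073
```

>>> {"method": "apply_moves", "body": {
  "travel": [
    [-0.04,-0.08,0],
    [-0.08,-0.15,0],
    [-0.08,-0.15,0],
    [-0.08,-0.15,0],
    [-0.08,-0.15,0],
    [-0.08,-0.15,0],
    [-0.08,-0.15,0],
    [-0.08,-0.15,0]
  ],
  "roll": [0,0,0,0,0,0,0,0],
  "gripper": [1,1,1,4,4,4,4,4]
}}

```text
clock: 21.22
tool_pos: [0.5595, -0.0489, 0.0448]
eef_rot: [0.547, 0.449, -0.546, 0.449]
contact_force: [-0.0, 0.1, 0.3]
opening: 0.455
```

```bash
python3 st.py
```

```text
21.22 tcp st [-0.0456 -0.0035  0.0448] F st [-0.1  0.   0.3] M [0.08 0.01 0.02] yaw -11.17 op 0.455460463428071
```

>>> {"method": "apply_moves", "body": {
  "travel": [
    [0,0,2],
    [0,0,4.5],
    [0,0,7.5],
    [-0.1,1.5,8.5],
    [-0.3,3.5,8.5],
    [-0.5,5.5,8.5],
    [-0.6,7.5,8.5],
    [-0.6,7.5,8.5]
  ],
  "roll": [0,0,0,0,0,0,0,0],
  "gripper": [4,4,4,4,4,4,4,4]
}}

```text
clock: 21.88
tool_pos: [0.5531, 0.0317, 0.13]
eef_rot: [0.546, 0.452, -0.544, 0.45]
contact_force: [-0.2, 0.8, 0.6]
opening: 0.455
```

>>> {"method": "apply_moves", "body": {
  "travel": [
    [0,0,-2.5],
    [0,0,-5],
    [0,0,-7],
    [0,0,-7.5],
    [0,0,-7.5],
    [0,0,-7.5],
    [0,0,-7.5],
    [0,0,-7.5]
  ],
  "roll": [0,0,0,0,0,0,0,0],
  "gripper": [4,4,4,4,4,4,4,4]
}}

```text
clock: 22.55
tool_pos: [0.5541, 0.0258, 0.0559]
eef_rot: [0.547, 0.448, -0.546, 0.449]
contact_force: [0.3, 0.6, 0.5]
opening: 0.452
```

```bash
python3 st.py
```

```text
22.55 tcp st [-0.0652  0.0689  0.0559] F st [0.2 0.7 0.5] M [ 0.   -0.02  0.02] yaw -11.19 op 0.45155562542622857
```

>>> {"method": "apply_moves", "body": {
  "travel": [
    [0,0,0],
    [0,0,0],
    [0,0,0],
    [0,0,0],
    [0,0,0],
    [0,0,0],
    [0,0,0],
    [0,0,0]
  ],
  "roll": [0,0,0,0,0,0,0,0],
  "gripper": [0,0,0,0,0,0,0,0],
  "newtons": 20
}}

```text
clock: 23.22
tool_pos: [0.5534, 0.0264, 0.0549]
eef_rot: [0.546, 0.449, -0.546, 0.449]
contact_force: [-0.7, 1.8, 4.3]
opening: 0.153
```

>>> {"method": "apply_moves", "body": {
  "travel": [
    [0.05,-0.01,0.93],
    [0.19,-0.04,1.85],
    [0.41,-0.08,2.75],
    [0.72,-0.14,3.62],
    [1.12,-0.22,4.46],
    [1.59,-0.31,5.25],
    [2.15,-0.42,5.99],
    [2.77,-0.54,6.67]
  ],
  "roll": [0,0,0,0,0,0,0,0],
  "gripper": [0,0,0,0,0,0,0,0]
}}

```text
clock: 23.88
tool_pos: [0.5793, 0.0212, 0.122]
eef_rot: [-0.545, -0.45, 0.547, -0.448]
contact_force: [-0.9, 3.5, -6.1]
opening: 0.158
```

>>> {"method": "apply_moves", "body": {
  "travel": [
    [0.69,-0.13,0.61],
    [1.43,-0.28,1.16],
    [2.22,-0.43,1.62],
    [3.05,-0.59,2.0],
    [3.92,-0.76,2.29],
    [4.81,-0.93,2.49],
    [5.72,-1.11,2.61],
    [6.63,-1.28,2.63]
  ],
  "roll": [0,0,0,0,0,0,0,0],
  "gripper": [0,0,0,0,0,0,0,0]
}}

```text
clock: 24.55
tool_pos: [0.6444, 0.0084, 0.1481]
eef_rot: [-0.545, -0.451, 0.548, -0.447]
contact_force: [-5.3, 4.5, -2.7]
opening: 0.153
```

```bash
python3 st.py
```

```text
24.55 tcp st [0.0268 0.069  0.1481] F st [-6.   3.5 -2.7] M [0.86 1.18 0.01] yaw -11.16 op 0.15317815578798266
```

>>> {"method": "apply_moves", "body": {
  "travel": [
    [0.5,-0.1,0],
    [0.8,-0.15,0],
    [0.8,-0.15,0],
    [0.8,-0.15,0],
    [0.8,-0.15,0],
    [0.8,-0.15,0],
    [0.8,-0.15,0],
    [0.8,-0.15,0]
  ],
  "roll": [0,0,0,0,0,0,0,0],
  "gripper": [0,0,0,5,5,5,5,5]
}}

```text
clock: 25.22
tool_pos: [0.6555, 0.0056, 0.1482]
eef_rot: [0.547, 0.448, -0.546, 0.449]
contact_force: [-0.6, -1.2, -0.1]
opening: 0.51
```

>>> {"method": "apply_moves", "body": {
  "travel": [
    [0,0,3.5],
    [0,0,7],
    [0,0,10.5],
    [0,0,12],
    [-3,0,14],
    [-6,0,16],
    [-9,0,18],
    [-12,0,20]
  ],
  "roll": [0,0,0,0,0,0,0,0],
  "gripper": [5,5,5,5,5,5,5,5]
}}

```text
clock: 25.88
tool_pos: [0.5337, 0.0059, 0.3486]
eef_rot: [-0.546, -0.449, 0.546, -0.449]
contact_force: [-0.6, -0.4, 0.3]
opening: 0.568
```

>>> {"method": "apply_moves", "body": {
  "travel": [
    [-1.5,-0.5,0],
    [-3,-1,0],
    [-4.5,-1.5,0],
    [-6,-2,0],
    [-6,-2,0],
    [-6,-2,0],
    [-6,-2,0],
    [-6,-2,0]
  ],
  "roll": [0,0,0,0,0,0,0,0],
  "gripper": [5,5,5,5,5,5,5,5]
}}

```text
clock: 26.55
tool_pos: [0.4762, -0.0134, 0.3477]
eef_rot: [0.547, 0.449, -0.546, 0.449]
contact_force: [0.4, -0.6, -0.1]
opening: 0.573
```

```bash
python3 st.py; python3 - <<'E'
from plant import cams
from h import *
import cv2
d=cams.snapshot("wrist"); np.savez("wrist7.npz",**d); cv2.imwrite("pics/w7.png",cv2.resize(d["image"][0:225,100:500],(800,450),interpolation=cv2.INTER_CUBIC)[:,:,::-1])
E
```

```text
26.55 tcp st [-0.1342  0.0156  0.3477] F st [ 0.5 -0.5 -0.1] M [ 0.07 -0.01  0.04] yaw -11.15 op 0.5733731041951486
```

View pics/w7.png

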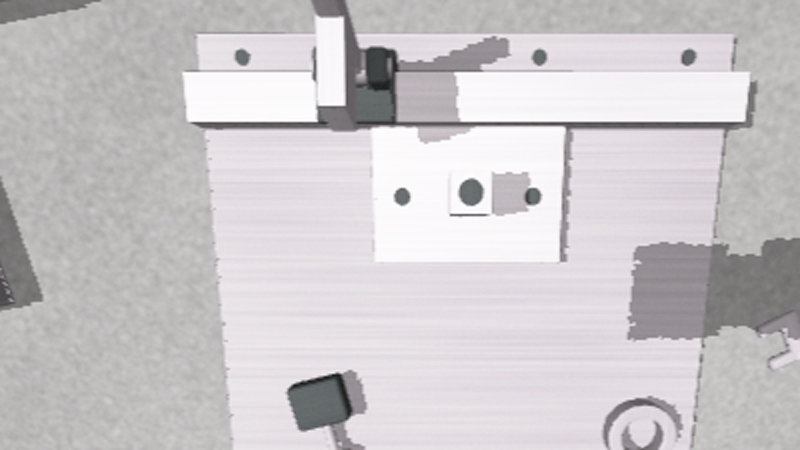

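```bash
python3 - <<'E'
from st import *
d=load("wrist7")
for n,u,v,z in [("flTL",372.5,127,.024),("flBL",375,262.5,.024),("flBR",561,262.5,.024),("flTR",565.5,127,.024),("stub top hole",471,192,.076),("fL",190,123,.04),("fR",747,123.5,.04),("fence bot L",205,125,.01),("tipR plate",345,107,.145),("tipL",317.5,107,.145)]:
    print(n,st(cast(d,100+u/2,v/2,z)))
E
```

```text
flTL [-0.0009  0.0614  0.024 ]
flBL [-0.09    0.0623  0.024 ]
flBR [-0.0904 -0.0693  0.024 ]
flTR [-0.0013 -0.0682  0.024 ]
stub top hole [-0.0455 -0.0028  0.076 ]
fL [-0.0005  0.1779  0.04  ]
fR [-0.0019 -0.1825  0.04  ]
fence bot L [0.0028 0.1787 0.01  ]
tipR plate [-0.0094  0.0624  0.145 ]
tipL [-0.0093  0.0759  0.145 ]
```

```bash
python3 -c "
from plant import r
print(r.finish_job())"
```

```text
the job is handed in; nothing more can be done
None
```

I flipped the leaf down onto its stop and gripped the foot low on its stub. I pressed the foot flush to the fence and slid it until its end met the leaf. After holding it there for about 1.3 s, I eased off the force, let go, flipped the leaf back up and retracted. The job was handed in just after 26.5 s on the clock; no verdict is reported.

**Hold forces:** the wrist force showed about 6 N on the fence. It showed about 10–11 N along the fence, of which about 5 N was drag, leaving an estimated 5–6 N on the stop.

**Last checks (wrist picture after letting go, in the station frame):**
- **Foot position:** centre about 45 mm in front of the fence, and parallel to it within about 0.01 rad.
- **Foot end:** at y about 61.8 mm against about 62.4 mm for the stopping face. That is inside the 1.5 mm limit, but the camera is only good to about 2 mm.
- **Leaf:** up at roughly 1.65–1.7 rad, estimated from the gripper position when it let go.
- **Bystanders:** the clamp block and collar looked undisturbed in that picture. I did not measure them, nor check the wrench and jar separately.
- **Robot:** clear of everything, with the force reading near zero.

**Two readings to note:**
- When the leaf reached its stop, the wrist briefly read 27.5 N before settling to 19 N. That is over the 20 N push stated for the stop, although the listed fail conditions count only the foot's force on it.
- Different edges gave the fence's angle anywhere from -9.8° to -11.5°. I settled it by touch against the fence, at about -11.2°.

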